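Index the bench magnifier one hole over to the specimen jar

ROBOT

A 7-joint arm with a two-finger parallel gripper is mounted at the origin on the work surface. World frame = base frame: x ahead of the robot, y to its left, z up, the work surface at z = 0. Lengths are in m, angles in rad, forces in N, time in s.
With the tool pointing down it reaches from about 0.4 to 0.875 m from the base axis. Payload 19.3 kg.
Tool frame: the origin (TCP) lies at the very end of the fingers, on their centre line; the grasp point (between the pads) lies 19 mm behind it; z points along the fingers, y is the line along which they close (so a half turn about z gives the same grasp; the last joint's range is limited). The gripper opens to 85 mm and grips with 20 to 120 N. Pads are 22 mm wide; open, the fingers measure 114 mm over their backs; the gripper's body (76 mm by 85 mm) begins 54 mm behind the grasp point. The pads swing forward as they close: fully open they stand 13 mm farther back than shut.
Start: joints at [-1.335, 0.521, -0.036, 1.599, 0.021, 1.021, -0.113], TCP at [0.188, 0.596, 0.192] pointing down, gripper open.
Joint ranges: [-2.91, 2.91], [-0.3, 2.13], [-1.5, 1.42], [0.17, 2.43], [-1.26, 4.41], [0.16, 1.93], [-2.52, 2.52]. Speed limits (rad/s): [1.89, 1.89, 2.39, 2.39, 3.01, 3.01, 3.01].

INTERFACE

Orientations are given as [roll, pitch, yaw] about the fixed x, y, z axes, in that order (R = Rz(yaw) Ry(pitch) Rx(roll)).
In Python, from workcell import bot gives the robot as it stands. The module is installed in compiled form; this text tells all that it offers.
- The arm moves only by the tool apply_moves, never from a script. Its arguments are lists of equal length, an entry for each row: "claw": the finger opening in m, from 0 to 0.0854; "xyz": the shift along the tool's x, y, z in m, a list of three; "twist": the turn, a rotation vector about the tool's x, y, z in rad, a list of three. A call has 1 to 20 rows; each row shifts and turns the commanded pose from where the row before left it, along the tool's axes as they then stand; what a row does not reach is not made up. A row lasts 1/10 s, in which the tool goes at most 50 mm and 8.59 degrees, less where a joint would pass 70% of its speed; a pose out of reach is approached as far as the arm can. A call with a gripper value outside its range is refused whole. The fingers move at their own pace and stop on an object; "force" is the grip in N (left out, the last holds). Time passes only in rows, so rows that do not move let the fingers close. It gives the time, the measured TCP pose, the force, the opening and the grip force at its end, in the units of the state.
- bot.observe(): the state, without advancing time (a new reading comes with each control period).
- bot.grab_frame(name): name is "scene" or "top"; returns a dict with "img" (384x512x3 uint8, red, green, blue), "vfov" (degrees; the focal length in pixels is half the picture's height over the tangent of half this angle, whatever the lens; pixels are square), "cx", "cy" (the principal point, pixels), "view" (4x4, takes a point from world to camera coordinates). Camera axes: x right, y up, looking along -z (the intrinsics and any distortion apply to the point x, -y, -z); pixel columns grow to the right and rows downward; lengths in m; the calibration is good to about 2 mm. A picture is of the moment at which its call begins. There is no depth.
- bot.job_done(): hands the job in; it is judged then, once.
Trained networks look in the newest picture that a camera, given by its name, has taken for a name from the list of things; names that differ only in an ending like _2 or _b are one class to them, and where a whole thing is asked for, a point or a joint stands for the part that bears it (a point fixed in the world has none). Each returns a list of dicts, best first, with "score" (0 to 1); they miss things now and then, are a little off and sometimes report something else, mostly with a low value. They report only what shows in the picture. A call takes as long as a camera call. They do not tell look-alikes from the thing itself.
- bot.find_in(camera, query): "position" ([x, y, z] in m, in world coordinates, good to about 4 mm: the middle of the surface that is visible of it).
The state is a dict: "clock": time; "qpos": joint angles; "qd": joint speeds; "joint_efforts": joint torques, N m; "position": TCP position; "tool_rot": TCP orientation; "force": force on the tool from outside, world axes, zero at the start; "moment": the same for the moment, N m; "grip_width": finger opening in m; "finger_force": force on a finger pad.
Only numpy, scipy, OpenCV 4.12 (cv2) and the standard library are available. Lean on these libraries where they do the work, as an engineer would, in place of code of your own. Each camera call takes 0.05 s, during which the arm holds its last target. There are 200 camera calls.

TASK

The magnifier's swing arm is pinned over the empty middle seat of its stand. Hook a fingertip through the pull ring, lift the spring index pin, swing the arm one hole so that the lens stands over the round screw-capped jar (not over the square box), let the pin drop fully into that hole, and withdraw. Do not pinch the ring, do not swing past that hole, and leave the jar, the box and the other things on the bench where they are.

Things in the scene. Friction and masses are not known exactly. Their poses are not given: they have to be found in the camera images.
- stand: Fixed stand. Origin: on the pivot axis, at bench height. Its x axis points roughly to the robot's left (world +y); middle hole at 200 mm along -x. Grey base 350 mm wide (y), 290 mm deep, 15 mm thick, its edge below the ring 235 mm from the origin. Raised aluminium index plate, top 85 mm above the bench, 180 to 220 mm from the pivot, with five slotted holes 22 degrees apart.
- pivot (a point): Centre of the swing arm's vertical axis, on top of its hub (42 mm diameter), 105 mm above the bench, at the left end of the stand. The arm, a 22 mm wide bar with its top 101 mm above the bench, reaches from here to the right (roughly world -y, the stand's -x).
- swing (a joint): Swing of the arm, rad; 0 in the middle hole, where it starts (within the hole's play). Positive is counter-clockwise from above: the ring end moves away from the robot (+x). Neighbouring holes at +-0.384 (22 degrees), outer ones at +-0.768, stops at +-0.95. Hinge friction 0.12 N m keeps the arm where it is left.
- lens (a point): Centre of the magnifier lens (78 mm outer diameter, black rim) in the arm, 115 mm from the pivot, 96 mm above the bench.
- pin (a joint): Lift of the spring index pin, m: 0 fully down in a hole (the start), stop at 0.022. Vertical, 8 mm thick, round tip, at the arm's end 200 mm from the pivot. The spring pushes down with 4 N seated, 7 N at full lift. Clear of the plate above 0.0145; released between holes it rests on the plate at 0.0135, slides along it and drops into a hole (1.5 mm play each way).
- ring: Inner half of the steel pull ring on the pin: opening 50 mm diameter, ring bar 11 mm radially by 7 mm. It leans 45 degrees, top towards the pivot, so its opening faces up and away from the pivot (to the right): a finger pointing along the arm to the pivot and 45 degrees down passes squarely through. Rises with the pin, turns with the arm. Origin on the pin's axis, 78 mm above the bench at the start.
- ring_center (a point): Centre of the ring's opening: 176 mm from the pivot (24 mm nearer to it than the pin's axis), 152 mm above the bench with the pin down. The arm's top lies 51 mm below it, so the fingertip has free space beyond the ring.
- rim: Outer half of the same ring, its outside edge (outer diameter 72 mm); origin as body ring. A finger through the opening touches only the inner half; pressing on this outside edge while the pin is raised counts as pinching.
- jar: Loose round specimen jar, clear with a black screw cap, 35 mm diameter, 54 mm high, on the seat next to the middle one on the stand's base (15 mm above the bench), 115 mm from the pivot and 22 degrees to one side of the stand's -x line; the side varies. Origin: centre of its underside.
- slide_box: Loose square black specimen box, 34 x 34 x 30 mm, on the seat on the other side. Origin: centre of its underside.
- spare_jar: A second jar of the same kind, standing on the bench just right of the stand: leave it. Origin: centre of its underside.
- tweezers: Black plastic tweezers 125 mm long, 10 mm high, lying on the bench just right of the stand: leave them. Origin: middle of the underside.
There are look-alikes about, which are no part of the job. What is shaped like the jar but pink is not meant.

How it is judged:
By the outcome, as a careful person would: the job done as asked, in the order asked, and still so for the second after the job is handed in, with the robot touching nothing.
It also fails if it takes over 43 s, if anything falls off the work surface, if the arm or the gripper's body presses on something with over 40 N, if the wrist force passes 120 N, or if a joint passes its speed limit or range.

## Working session

There is one attempt and no reset: what is moved stays moved. The work goes in short steps, Python scripts to look and compute and a tool call to move; the robot and the scene stay as the last step left them, time stands still between calls to the robot, and variables do not carry over. Pictures are saved under pics/ and viewed, at most 10 in all, crops included, and the job is handed in when it is done.

Besides the shell and the picture viewer there is one more tool, called after ">>>" as name(argument=value, ...) on one line, values as JSON. apply_moves: Moves the arm, as the interface text tells. Its arguments: {"type":"object","properties":{"claw":{"type":"array"},"xyz":{"type":"array"},"twist":{"type":"array"},"force":{"type":"number"}},"required":["claw","xyz","twist"]}

```bash
mkdir -p pics; python3 - <<'E'
from workcell import bot
import cv2,numpy as np
o=bot.observe();print({k:np.round(v,3).tolist() for k,v in o.items()})
ims=[]
for c in("scene","top"):
    f=bot.grab_frame(c);cv2.imwrite(f"pics/{c}0.png",f["img"][:,:,::-1])
    print(c,f["vfov"],f["cx"],f["cy"],np.round(f["view"],4).tolist(),[k for k in f])
    for q in("pivot","lens","ring","ring_center","jar","slide_box","pin","stand"):
        print(q,[(round(d["score"],2),np.round(d["position"],3).tolist()) for d in bot.find_in(c,q)[:4]])
E
```

```text
{'clock': 0.0, 'qpos': [-1.335, 0.522, -0.036, 1.6, 0.021, 1.021, -0.113], 'qd': [-0.0, 0.0, 0.002, 0.001, 0.0, -0.001, 0.0], 'joint_efforts': [-0.0, -92.709, 1.979, -36.996, 0.018, 0.008, 0.0], 'position': [0.188, 0.596, 0.191], 'tool_rot': [-3.14, 0.0, 2.836], 'force': [-0.15, -0.351, 0.164], 'moment': [0.054, -0.0, -0.024], 'finger_force': 0.0, 'grip_width': 0.085}
scene 42.09077561058963 259.3449509818195 196.5160902481117 [[0.6701, 0.7422, -0.0029, -0.3867], [-0.5466, 0.4962, 0.6745, 0.2199], [0.5021, -0.4505, 0.7382, -1.3939], [0.0, 0.0, 0.0, 1.0]] ['img', 'vfov', 'cx', 'cy', 'view']
pivot [(0.93, [0.571, -0.022, 0.017])]
lens [(0.64, [0.547, -0.018, 0.105])]
ring [(0.65, [0.562, -0.068, 0.149])]
ring_center [(0.67, [0.566, -0.068, 0.152])]
jar [(0.83, [0.352, -0.237, 0.048]), (0.77, [0.679, -0.232, 0.056]), (0.69, [0.576, -0.056, 0.151]), (0.56, [0.567, 0.261, 0.046])]
slide_box [(0.7, [0.57, -0.02, 0.012]), (0.57, [0.589, 0.012, 0.045])]
pin [(0.89, [0.573, -0.065, 0.152])]
stand [(0.6, [0.569, -0.018, 0.018]), (0.31, [0.546, -0.021, 0.101])]
top 50.06037077288745 261.777851844268 191.38722367396585 [[0.0224, -0.9995, 0.0241, -0.0077], [0.9923, 0.0252, 0.1216, -0.5704], [-0.1222, 0.0212, 0.9923, -1.0656], [0.0, 0.0, 0.0, 1.0]] ['img', 'vfov', 'cx', 'cy', 'view']
pivot [(0.65, [0.529, 0.02, 0.01])]
lens [(0.82, [0.542, -0.004, 0.096])]
ring [(0.44, [0.565, -0.066, 0.15])]
ring_center [(0.24, [0.558, -0.22, 0.008])]
jar [(0.67, [0.56, 0.268, 0.051]), (0.65, [0.342, -0.236, 0.053]), (0.62, [0.5, -0.011, 0.069]), (0.46, [0.662, -0.227, 0.05])]
slide_box [(0.62, [0.542, -0.005, 0.099])]
pin []
stand [(0.83, [0.528, 0.017, 0.017]), (0.21, [0.588, 0.019, 0.044])]
```

View pics/scene0.png

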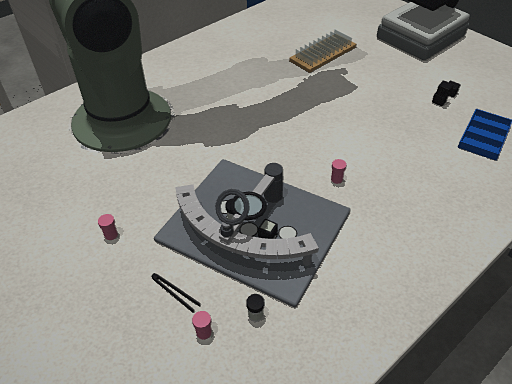

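View pics/top0.png

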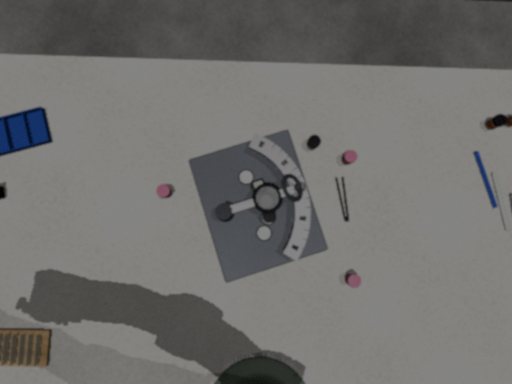

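```bash
python3 - <<'E'
import cv2,numpy as np
a=cv2.imread("pics/top0.png")[120:285,180:340];b=cv2.imread("pics/scene0.png")[150:305,150:355]
a=cv2.resize(a,None,fx=3.6,fy=3.6,interpolation=cv2.INTER_CUBIC);b=cv2.resize(b,None,fx=3.8,fy=3.8,interpolation=cv2.INTER_CUBIC)
g=lambda i:(255*(i/255.)**.6).astype('uint8')
cv2.imwrite("pics/topc.png",g(a));cv2.imwrite("pics/scenec.png",g(b))
E
```

```text
(no output)
```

View pics/topc.png

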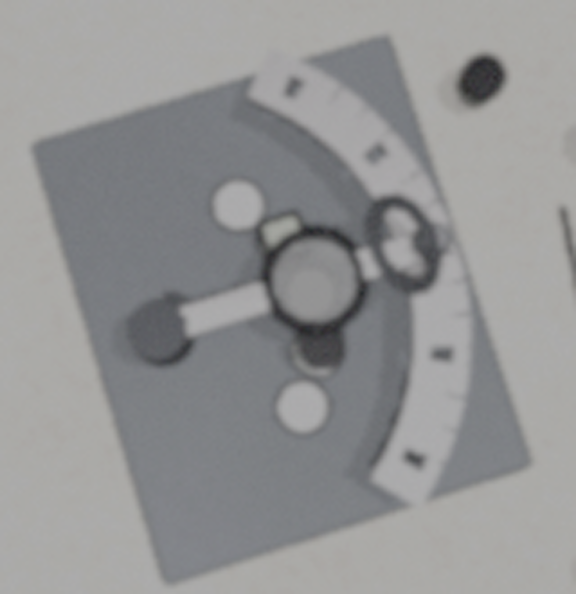

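View pics/scenec.png

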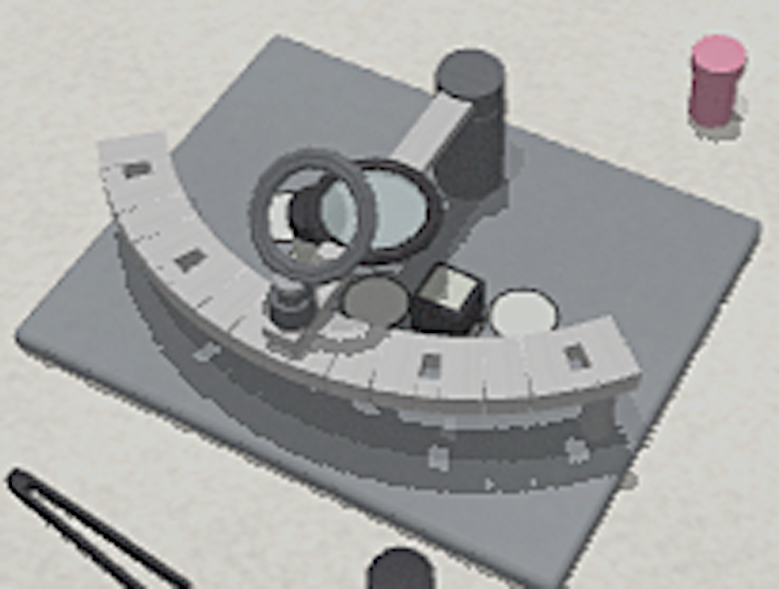

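```bash
cat > h.py <<'E'
from workcell import bot
import numpy as np
def proj(f,P):
    c=(f["view"]@np.append(P,1))[:3];F=192/np.tan(np.radians(f["vfov"]/2))
    return np.array([f["cx"]+F*c[0]/-c[2],f["cy"]-F*c[1]/-c[2]])
E
python3 - <<'E'
from h import *
from scipy.optimize import least_squares
T=bot.grab_frame("top");S=bot.grab_frame("scene");a=np.radians(22)
o=lambda p,s,off:(np.array(p)+.5)/s-.5+off
L=[]
for k,t,s in((2,(293,87),(576,355)),(1,(376,153),(430,365)),(-1,(441,354),(190,260)),(-2,(414,458),(137,168))):
    L+=[(T,t,.2,k*a,.085),(S,s,.2,k*a,.085)]
L+=[(T,(160,328),0,0,.105),(S,(471,72),0,0,.105),(T,(315,279),.115,0,.1),(S,(378,212),.115,0,.1),(T,(403,244),.176,0,.152),(S,(312,213),.176,0,.152)]
# yaw psi: direction of arm (stand -x)
def w(p,r,th,z): return np.array([p[0]+r*np.cos(p[2]+th),p[1]+r*np.sin(p[2]+th),z])
def res(p): return np.concatenate([proj(f,w(p,r,th,z))-(o(u,3.6,(180,120)) if f is T else o(u,3.8,(150,150))) for f,u,r,th,z in L])
for n,idx in (("all",None),):
    r=least_squares(res,[.53,.1,-1.4],loss="soft_l1");p=r.x;print(p);print(np.round(res(p).reshape(-1,2),1))
for th in(0,-a): print("ringc",w(p,.176,th,.152),"lens",w(p,.115,th,.1))
print("jar",w(p,.115,-a,.069),"box",w(p,.115,a,.045))
E
```

```text
[ 0.51065878  0.10267011 -1.24054464]
[[ 0.  -0.1]
 [ 0.1  0.5]
 [-0.2  0. ]
 [ 0.2  0.1]
 [-0.  -0.4]
 [ 0.1 -0.3]
 [-0.2 -0.1]
 [-0.   0.1]
 [-1.1  0.1]
 [-0.  -0.3]
 [-0.2  0.1]
 [-1.4 -1.6]
 [ 0.4 -0.1]
 [-0.2  0.9]]
ringc [ 0.56773226 -0.06381898  0.152     ] lens [ 0.54795111 -0.00611537  0.1       ]
ringc [ 0.50120848 -0.07307599  0.152     ] lens [ 0.50448387 -0.01216399  0.1       ]
jar [ 0.50448387 -0.01216399  0.069     ] box [0.58598739 0.01577592 0.045     ]
```

```bash
cat >> h.py <<'E'
from scipy.spatial.transform import Rotation as Ro
P=np.array([.51066,.10267]);PSI=-1.24054
def d(th): return np.array([np.cos(PSI+th),np.sin(PSI+th),0])
Z=np.array([0,0,1.])
def Rt(th):
    z=(-d(th)-Z)/2**.5;x=(-d(th)+Z)/2**.5
    return np.c_[x,np.cross(z,x),z]
def ringc(th,lift=0): return np.r_[P,0.152+lift]+.176*d(th)
def seg(R0,p0,R1,p1,n):
    tw=np.round(Ro.from_matrix(R0.T@R1).as_rotvec()/n,4)
    M=np.zeros((3,3));R=R0.copy()
    for i in range(n): M+=R;R=R@Ro.from_rotvec(tw).as_matrix()
    v=np.round(np.linalg.solve(M,p1-p0),4)
    R=R0.copy();p=p0.copy();path=[]
    for i in range(n): p=p+R@v;R=R@Ro.from_rotvec(tw).as_matrix();path.append(p)
    print(n,"xyz",v.tolist(),"twist",tw.tolist(),"end err",np.round(p-p1,4));print(np.round(path[::max(1,n//4)],3).tolist())
    return R,p
def cur():
    o=bot.observe();print(round(o["clock"],2),np.round(o["position"],4),"F",np.round(o["force"],2),"q",np.round(o["qpos"],2),o["grip_width"])
    return Ro.from_euler("xyz",o["tool_rot"]).as_matrix(),np.array(o["position"])
E
python3 - <<'E'
from h import *
R,p=cur()
R1=Ro.from_rotvec([0,0,-1.5]).as_matrix()@R
R,p=seg(R,p,R1,np.array([.62,-.17,.36]),20)
S=ringc(0)-.07*Rt(0)[:,2];print(S)
R,p=seg(R,p,Rt(0),S+[0,-.02,.05],10)
E
```

```text
1.0 [0.1882 0.596  0.1919] F [ 0.07 -0.53  0.21] q [-1.34  0.52 -0.04  1.6   0.02  1.02 -0.11] 0.08521584767928156
20 xyz [-0.0483, -0.0019, -0.0084] twist [0.0, 0.0, 0.075] end err [-0.0004  0.0003 -0.0001]
[[0.234, 0.58, 0.2], [0.436, 0.45, 0.242], [0.577, 0.255, 0.284], [0.636, 0.022, 0.326]]
[ 0.58378556 -0.11064142  0.20149747]
10 xyz [-0.0, -0.0027, 0.012] twist [0.0222, 0.0764, -0.0536] end err [ 0.0003  0.0001 -0.0002]
[[0.617, -0.169, 0.348], [0.611, -0.165, 0.324], [0.605, -0.159, 0.301], [0.598, -0.149, 0.28], [0.589, -0.137, 0.26]]
```

>>> apply_moves(claw=[0,0,0,0,0,0,0,0,0,0,0,0,0,0,0,0,0,0,0,0], xyz=[[-0.0483,-0.0019,-0.0084],[-0.0483,-0.0019,-0.0084],[-0.0483,-0.0019,-0.0084],[-0.0483,-0.0019,-0.0084],[-0.0483,-0.0019,-0.0084],[-0.0483,-0.0019,-0.0084],[-0.0483,-0.0019,-0.0084],[-0.0483,-0.0019,-0.0084],[-0.0483,-0.0019,-0.0084],[-0.0483,-0.0019,-0.0084],[-0.0483,-0.0019,-0.0084],[-0.0483,-0.0019,-0.0084],[-0.0483,-0.0019,-0.0084],[-0.0483,-0.0019,-0.0084],[-0.0483,-0.0019,-0.0084],[-0.0483,-0.0019,-0.0084],[-0.0483,-0.0019,-0.0084],[-0.0483,-0.0019,-0.0084],[-0.0483,-0.0019,-0.0084],[-0.0483,-0.0019,-0.0084]], twist=[[0,0,0.075],[0,0,0.075],[0,0,0.075],[0,0,0.075],[0,0,0.075],[0,0,0.075],[0,0,0.075],[0,0,0.075],[0,0,0.075],[0,0,0.075],[0,0,0.075],[0,0,0.075],[0,0,0.075],[0,0,0.075],[0,0,0.075],[0,0,0.075],[0,0,0.075],[0,0,0.075],[0,0,0.075],[0,0,0.075]], force=20)

```text
clock: 3.0
position: [0.6193, -0.1715, 0.3602]
tool_rot: [3.142, 0.0, 1.333]
force: [-0.5, 0.3, -0.0]
grip_width: -0.0001
finger_force: 0.0
```

>>> apply_moves(claw=[0,0,0,0,0,0,0,0,0,0,0,0], xyz=[[0,-0.0027,0.012],[0,-0.0027,0.012],[0,-0.0027,0.012],[0,-0.0027,0.012],[0,-0.0027,0.012],[0,-0.0027,0.012],[0,-0.0027,0.012],[0,-0.0027,0.012],[0,-0.0027,0.012],[0,-0.0027,0.012],[0,0,0],[0,0,0]], twist=[[0.0222,0.0764,-0.0536],[0.0222,0.0764,-0.0536],[0.0222,0.0764,-0.0536],[0.0222,0.0764,-0.0536],[0.0222,0.0764,-0.0536],[0.0222,0.0764,-0.0536],[0.0222,0.0764,-0.0536],[0.0222,0.0764,-0.0536],[0.0222,0.0764,-0.0536],[0.0222,0.0764,-0.0536],[0,0,0],[0,0,0]])

```text
clock: 4.2
position: [0.5844, -0.1308, 0.2512]
tool_rot: [-3.14, -0.784, 1.899]
force: [-0.0, 0.8, 0.9]
grip_width: -0.0
finger_force: 0.0
```

```bash
python3 - <<'E'
from h import *
import cv2
R,p=cur();print("rot err",Ro.from_matrix(R.T@Rt(0)).as_rotvec())
S=ringc(0)-.05*Rt(0)[:,2]
R,p=seg(R,p,Rt(0),S,6)
seg(R,p,Rt(0),ringc(0)+.02*Rt(0)[:,2],10)
f=bot.grab_frame("scene");cv2.imwrite("pics/s1.png",cv2.resize(f["img"][80:320,130:400,::-1],None,fx=2.4,fy=2.4))
E
```

```text
4.2 [ 0.5844 -0.1308  0.2512] F [-0.01  0.79  0.88] q [ 0.35  0.81  0.17  1.2  -0.63  1.76  0.92] -6.052209483523747e-07
rot err [ 0.0002893   0.00170898 -0.00160754]
6 xyz [-0.0036, 0.001, 0.0115] twist [0.0, 0.0003, -0.0003] end err [-0.      0.     -0.0003]
[[0.584, -0.125, 0.24], [0.583, -0.12, 0.23], [0.582, -0.114, 0.219], [0.581, -0.108, 0.208], [0.58, -0.103, 0.198], [0.579, -0.097, 0.187]]
10 xyz [0.0, -0.0, 0.007] twist [0.0, -0.0, 0.0] end err [ 0.      0.0001 -0.0003]
[[0.578, -0.093, 0.182], [0.574, -0.083, 0.172], [0.571, -0.074, 0.162], [0.568, -0.064, 0.152], [0.565, -0.055, 0.143]]
```

View pics/s1.png

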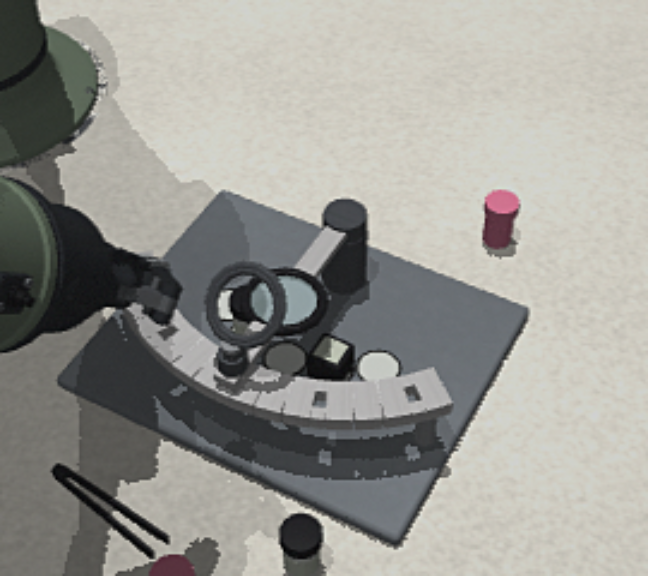

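>>> apply_moves(claw=[0,0,0,0,0,0,0,0], xyz=[[-0.0036,0.001,0.0115],[-0.0036,0.001,0.0115],[-0.0036,0.001,0.0115],[-0.0036,0.001,0.0115],[-0.0036,0.001,0.0115],[-0.0036,0.001,0.0115],[0,0,0],[0,0,0]], twist=[[0,0.0003,-0.0003],[0,0.0003,-0.0003],[0,0.0003,-0.0003],[0,0.0003,-0.0003],[0,0.0003,-0.0003],[0,0.0003,-0.0003],[0,0,0],[0,0,0]])

```text
clock: 5.05
position: [0.5789, -0.0968, 0.1872]
tool_rot: [3.14, -0.787, 1.904]
force: [0.1, -0.1, 0.7]
grip_width: -0.0003
finger_force: 0.0
```

```bash
python3 - <<'E'
from h import *
import cv2
R,p=cur();print(R.T@(ringc(0)-p))
ims=[]
for c,x,y in(("scene",180,150),("top",240,140)):
    f=bot.grab_frame(c);print(c,"tip",proj(f,p)-[x,y],"ring",proj(f,ringc(0))-[x,y]);ims.append(cv2.resize(f["img"][y:y+90,x:x+90,::-1],None,fx=4.4,fy=4.4,interpolation=2))
cv2.imwrite("pics/s2.png",np.hstack(ims))
E
```

```text
5.05 [ 0.5789 -0.0968  0.1872] F [ 0.05 -0.15  0.73] q [ 0.31  0.84  0.16  1.32 -0.64  1.62  0.97] -0.0002768704503240747
[-0.00036133  0.00011435  0.04954717]
scene tip [40.84952129 56.42789195] ring [51.50390031 56.6045961 ]
top tip [67.74447447 40.86312901] ring [51.99376607 47.29568407]
```

View pics/s2.png

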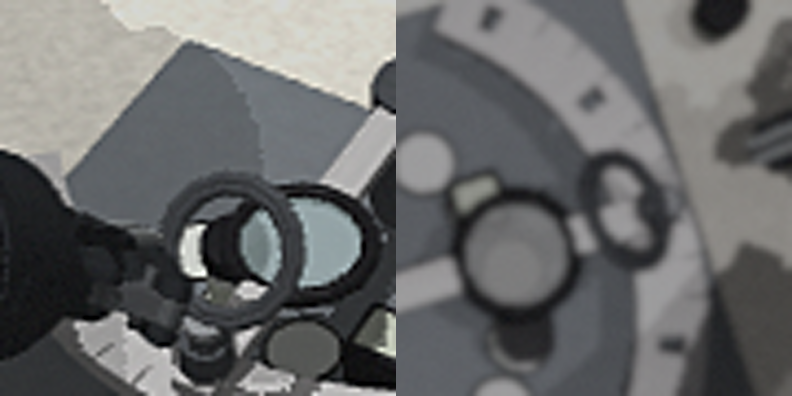

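```bash
python3 - <<'E'
from h import *
import cv2
f=bot.grab_frame("top");cv2.imwrite("pics/t3.png",f["img"][:,:,::-1]);print(np.round(f["view"],4).tolist())
E
```

```text
[[0.0224, -0.9995, 0.0241, -0.0077], [0.9923, 0.0252, 0.1216, -0.5704], [-0.1222, 0.0212, 0.9923, -1.0656], [0.0, 0.0, 0.0, 1.0]]
```

View pics/t3.png

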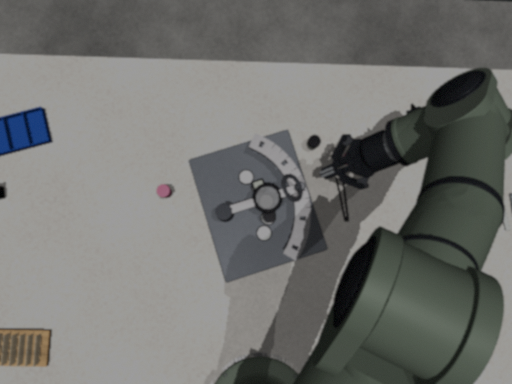

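```bash
python3 - <<'E'
from h import *
import cv2
R,p=cur();ims=[]
for c,x,y in(("scene",190,180),("top",280,145)):
    f=bot.grab_frame(c);im=cv2.resize(f["img"][y:y+60,x:x+60,::-1],None,fx=6.6,fy=6.6,interpolation=2)
    im=(255*(im/255.)**.5).astype('uint8')
    for k,col in((0,(0,0,255)),(.019,(0,255,0)),(.05,(255,0,0))):
        for s in(-1,0,1):
            u=(proj(f,p-k*R[:,2]+s*.011*R[:,0])-[x,y]+.5)*6.6;cv2.circle(im,tuple(int(v) for v in u),3,col,-1)
    ims.append(im)
cv2.imwrite("pics/s4.png",np.hstack(ims))
E
```

```text
5.2 [ 0.5791 -0.0972  0.1876] F [ 0.04 -0.63 -0.23] q [ 0.31  0.84  0.16  1.32 -0.64  1.62  0.97] 0.00033824610093783535
```

View pics/s4.png

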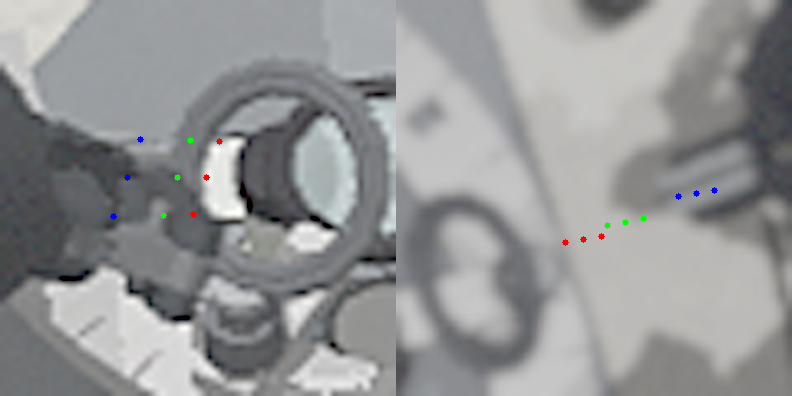

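```bash
python3 - <<'E'
from h import *
import cv2
R,p=cur();ims=[]
def box(f,im,x,y,s,z0,z1,hx,hy,col):
    q=lambda a,b,c:tuple(int(v) for v in (proj(f,p+R@np.array([a,b,c]))-[x,y]+.5)*s)
    for z in(z0,z1):
        cv2.polylines(im,[np.array([q(hx,hy,z),q(-hx,hy,z),q(-hx,-hy,z),q(hx,-hy,z)])],True,col,1)
for c,x,y in(("scene",150,150),("top",280,105)):
    f=bot.grab_frame(c);s=4.4;im=cv2.resize(f["img"][y:y+90,x:x+90,::-1],None,fx=s,fy=s,interpolation=2)
    im=(255*(im/255.)**.4).astype('uint8');i0=im.copy()
    box(f,im,x,y,s,0,-.019,.011,.0145,(0,0,255));box(f,im,x,y,s,-.073,-.12,.038,.0425,(0,200,0));ims.append(np.vstack([i0[:300] if c=="top" else i0[60:360],im[:300] if c=="top" else im[60:360]]))
cv2.imwrite("pics/s5.png",np.hstack(ims))
E
```

```text
5.3 [ 0.579  -0.0971  0.1876] F [0.13 0.44 0.38] q [ 0.31  0.84  0.16  1.32 -0.64  1.62  0.97] -0.00012284095139252868
```

View pics/s5.png

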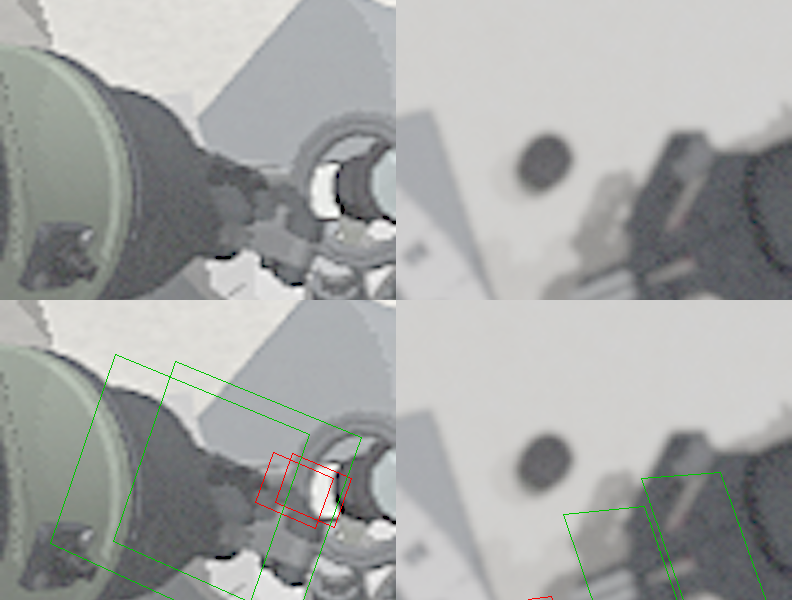

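```bash
python3 - <<'E'
from h import *
import cv2
for c in("scene","top"):
    f=bot.grab_frame(c);print(c,proj(f,np.zeros(3)),proj(f,np.array([0,0,.15])))
    a=cv2.imread(f"pics/{c}0.png").astype(int);b=f["img"][:,:,::-1].astype(int)
    x,y=(190,175) if c=="scene" else (285,140)
    g=b[y:y+45,x:x+70].sum(2)//3; df=np.abs(a-b).sum(2)[y:y+45,x:x+70]
    R,p=cur();print("tip",proj(f,p)-[x,y])
    for r in range(0,45): print("%2d "%r+"".join("." if df[r,k]<40 else "0123456789"[min(9,g[r,k]//26)] for k in range(70)))
E
```

```text
scene [120.92605437 117.79404891] [108.81103531  71.65211168]
5.45 [ 0.5789 -0.0969  0.1874] F [-0.33 -0.19  0.08] q [ 0.31  0.84  0.16  1.32 -0.64  1.62  0.97] 8.009176953280804e-05
tip [30.80970872 31.38284376]
 0 ...............................................4444444444.444444444444
 1 ...............................................44444444444444444444444
 2 ................................................44444444.4444444444444
 3 .................................................444444444444.44444444
 4 ................................................444444444444444444.444
 5 .................................................444444444444444444444
 6 .................................................444444444.44444444444
 7 .................................................444444444444444444445
 8 .................................................44.444444444444444457
 9 .................................................4444444444444444.4476
10 .................................................444444444444.44444666
11 ..................................................44444444444444446666
[... 5281 characters left out ...]
23333222111101122110000011124...32
36 1........34555554..........4333222223332221110111122221000000012234432
37 .....2...2.44555..............3333334432111111112222321100000000122222
38 ..2344432.2344.................44.....43211112222211221101000000011111
39 .23455543..234.........................4333322222211111100000000000000
40 .244555543.1.3.............................432222211111110000100000000
41 .2345555543.................................43333221112111000000000000
42 ..34455555422...................................4321112221111100000000
43 .23344555542...233...............................432112221111111000000
44 .2234444443...22343..................................12222122221100000
```

>>> apply_moves(claw=[0,0,0,0,0,0], xyz=[[0.007,0,-0.022],[0.007,0,-0.022],[0.007,0,-0.022],[0.007,0,-0.022],[0,0,0],[0,0,0]], twist=[[0,0,0],[0,0,0],[0,0,0],[0,0,0],[0,0,0],[0,0,0]])

```text
clock: 6.1
position: [0.5927, -0.1372, 0.2691]
tool_rot: [3.139, -0.787, 1.904]
force: [-0.3, 0.9, -0.4]
grip_width: -0.0
finger_force: 0.0
```

```bash
python3 - <<'E'
from h import *
import cv2
R,p=cur();ims=[];s=5
for c in("scene","top"):
    f=bot.grab_frame(c);t=proj(f,p-.04*R[:,2]);x,y=int(t[0])-40,int(t[1])-30
    print(c,"crop",x,y,"tip",(proj(f,p)-[x,y]+.5)*s)
    np.save(f"pics/{c}_r.npy",f["img"])
    im=cv2.resize(f["img"][y:y+60,x:x+80,::-1],None,fx=s,fy=s,interpolation=cv2.INTER_CUBIC)
    im=(255*(im/255.)**.5).astype('uint8');i0=im.copy()
    q=lambda a,b,c:tuple(int(v) for v in (proj(f,p+R@np.array([a,b,c]))-[x,y]+.5)*s)
    for z,hx,hy,col in((0,.011,.0145,(0,0,255)),(-.05,.011,.0145,(0,0,255)),(-.073,.038,.0425,(0,200,0))):
        cv2.polylines(im,[np.array([q(hx,hy,z),q(-hx,hy,z),q(-hx,-hy,z),q(hx,-hy,z)])],True,col,1)
    cv2.line(im,q(0,0,0),q(0,.03,0),(255,0,0),1);cv2.line(im,q(0,0,0),q(0.03,0,0),(0,255,255),1)
    ims.append(np.vstack([i0,im]))
cv2.imwrite("pics/s6.png",np.hstack(ims))
E
```

```text
6.1 [ 0.5927 -0.1372  0.2691] F [-0.27  0.87 -0.38] q [ 0.35  0.82  0.17  1.14 -0.64  1.8   0.9 ] -4.1593413108909256e-05
scene crop 153 160 tip [259.40390177 157.06164133]
top crop 307 132 tip [127.14972872 189.02384079]
```

View pics/s6.png

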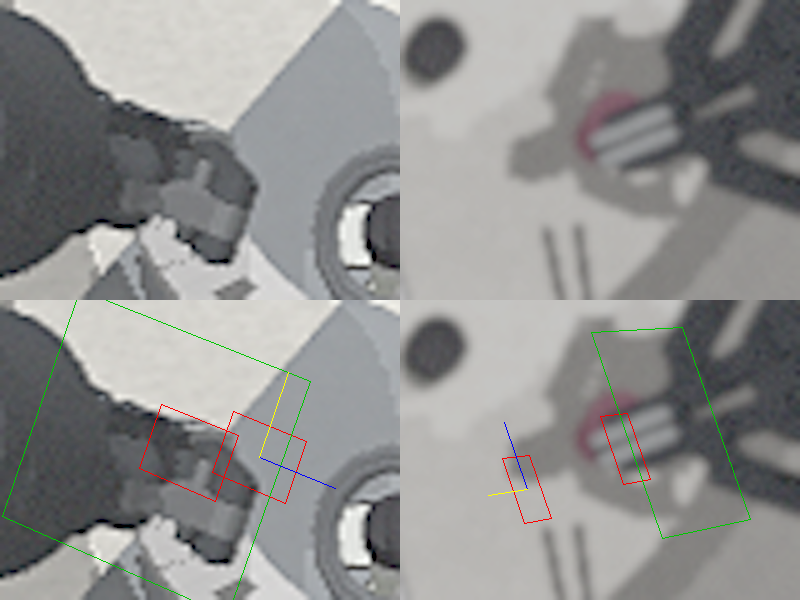

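```bash
python3 - <<'E'
from h import *
from scipy.optimize import least_squares
R,p=cur();S=bot.grab_frame("scene");T=bot.grab_frame("top")
g=lambda X:np.r_[proj(S,X)-[201.5,204.5],proj(T,X)-[345.5,161.5]]
r=least_squares(g,p);print(r.x,r.fun,"offset world",r.x-p,"tool",R.T@(r.x-p))
E
```

```text
6.2 [ 0.5924 -0.1366  0.2686] F [ 0.94 -0.28  0.52] q [ 0.35  0.82  0.17  1.14 -0.64  1.8   0.9 ] 0.00015037854049705938
[ 0.61280774 -0.16208792  0.27033859] [-1.69425204  0.07469004 -1.78379712 -1.31519551] offset world [ 0.02038495 -0.02553094  0.00178247] tool [-0.02044694  0.01094508 -0.02307987]
```

```bash
python3 - <<'E'
from h import *
from scipy.optimize import least_squares
R,p=cur();S=bot.grab_frame("scene");T=bot.grab_frame("top")
g=lambda X:np.r_[proj(S,X)-[196.9,202.1],proj(T,X)-[348.9,161.3]]
r=least_squares(g,p);print(r.x,r.fun,"offset world",r.x-p,"tool",R.T@(r.x-p))
for c in("scene","top"):
    f=np.load(f"pics/{c}_r.npy").astype(int);x,y=(175,180) if c=="scene" else (335,145)
    print(c,x,y)
    for q in f[y:y+36,x:x+40].sum(2): print("".join("0123456789abcdefghijklmnopqrstuvwxyz"[min(35,v//18)] for v in q))
E
```

```text
6.3 [ 0.5924 -0.1366  0.2686] F [1.15 0.6  0.41] q [ 0.35  0.82  0.17  1.14 -0.64  1.8   0.9 ] 3.4825114469692784e-05
[ 0.61094228 -0.16816091  0.27928997] [-1.300204    0.05231488 -1.37246386 -1.0043102 ] offset world [ 0.01850518 -0.03154444  0.01069592] tool [-0.0177022   0.00721042 -0.03296268]
scene 175 180
5ba4drwutttssssttssttttssstskefggggggggg
323725dqxwvuutttttttsssssstoeggggggggggg
232335445drwuuuttttsqrrsstoefggggfgggggg
443323222239konpqsutsrsttndffggggggggggg
333333332222547a5adlwututhfggggfgggggggg
223333332333647jkmlggotuhffgggggfggggggg
33323333333444447999cbchegggggggggggggfg
556623533333332389999a99bhgggggggggfgfgg
65556666323233337555558achgggfggggggfggg
565666665333332235556547begggggggggggggg
5656656664334576555666556ehggggggggggggg
4466666665234666554466656chggggggggggggg
345566665533436657ea756556chgggggggggggg
25456565554336666acc7566656chggggffggggg
33445556544334656ad954666656chgffggggggg
33345555433335557cc8555666536eggggggfgfg
43466564442589baacb7456666646ahgfggggfgg
32366667779bcbbbbc955666665516hgggggfggg
3346666667baaaaabbbb4566665428hggfgggggg
3367666
[... 1477 characters left out ...]
333
bbabbbbaa98acddc975544455679abeeb7433433
bbbbcdcbaaaabcca7556778889abceiifa433422
bbbdfgfcbbbabcdb89bcdedcabceghkjf9433434
effgijiecbbbbccbacfhhhgebbdikkkje8544343
ijjkklkgcbbbbbbbbceggfecbbejllkhd9644333
llllllkhdbbbbbbbbbbcccbbbbejlljfca876544
llllllligecbbbbbbaaabbbbbbejlkhebbaa9866
mllmlmlljifecbbbabaabbbbbbdhkjfcbbbabaa9
lllllmlllkjigeccbbbabbbbbbcehgdbbbbbbaaa
llllmmlllllljigfdcbabbbbbabcdcbbabbbbbab
lllmllmlmlmmllkjhfdcccccbbbbbbbabbbbbbbb
llllllllllmmmlllkjhggggfeeedbbbabbbabbab
kkllmljiikllmlllllkkkkkjihgecbbbbbbbbabc
hgjlllhdfjlmlllllmlmlllljhedbbbbbbbbbbbd
fdfklkgbdillmlmlmmlmmllljfcbbbbbbbbbbbde
fbejlkhbcilmllllllmlmmljgdbbbbbbbbbbbcde
gbdilkhccillmlllllllmmkhdbabbbbbbbbbcdee
```

```bash
python3 - <<'E'
from h import *
from scipy.optimize import least_squares
R,p=cur();S=bot.grab_frame("scene");T=bot.grab_frame("top")
A=[(S,(.011,.009,0),(203.7,196.5)),(S,(-.011,.009,0),(199.5,212)),(T,(.011,0,0),(346,161.3)),(T,(.011,.009,0),(344.5,158.5)),(T,(.011,-.009,0),(346.8,164))]
def g(X): return np.concatenate([proj(f,p+X[:3]+R@Ro.from_rotvec(X[3:]).as_matrix()@np.array(c))-u for f,c,u in A])
r=least_squares(lambda X:np.r_[g(X),X[3:]*20],np.zeros(6));print(r.x,np.round(r.fun,1),"tool",R.T@r.x[:3])
# seam direction in top: predict vs seen
a=proj(T,p+r.x[:3]+R@[.011,0,0]);b=proj(T,p+r.x[:3]+R@[.011,0,-.04]);print("pred seam",a,b)
print("rays: cam pos",-S["view"][:3,:3].T@S["view"][:3,3],-T["view"][:3,:3].T@T["view"][:3,3])
E
```

```text
6.4 [ 0.5926 -0.1367  0.2688] F [ 0.34  0.08 -0.24] q [ 0.35  0.82  0.17  1.14 -0.64  1.8   0.9 ] 0.0001268428195925461
[ 0.01883481 -0.03152682  0.0099809   0.01540255  0.01239979 -0.04712466] [-1.2  1.3 -0.9 -1.2 -1.  -0.6 -1.  -1.8 -0.2  0.7  0.3  0.2 -0.9] tool [-0.01828529  0.00753278 -0.03251483]
pred seam [344.89305463 160.49738099] [361.18747115 153.64122923]
rays: cam pos [ 1.07919642 -0.45000529  0.87953534] [0.43599755 0.02918532 1.1269464 ]
```

```bash
python3 - <<'E'
from h import *
R,_=cur();S=bot.grab_frame("scene");T=bot.grab_frame("top")
p=np.array([.579,-.097,.1875]);o=np.array([.0188,-.0315,.010])
for q,n in((p,"raw"),(p+o,"off")):
    print(n,"seam top",proj(T,q+R@[.011,0,0]),"scene corners",proj(S,q+R@[.011,.009,0]),proj(S,q+R@[-.011,.009,0]))
# raw start pose check of ring through scene
print(Rt(0))
E
```

```text
6.5 [ 0.5926 -0.1368  0.269 ] F [ 0.02 -0.39 -0.48] q [ 0.35  0.82  0.17  1.14 -0.64  1.8   0.9 ] -0.00020167907431190073
raw seam top [305.10691389 181.33533349] scene corners [226.9194301 202.5821075] [222.96398396 213.73225158]
off seam top [319.53204137 172.89057201] scene corners [219.69523511 213.58686342] [215.62083038 225.09713774]
[[-0.22930449  0.94595925 -0.22930449]
 [ 0.6688942   0.32428551  0.6688942 ]
 [ 0.70710678  0.         -0.70710678]]
```

```bash
cat >> h.py <<'E'
OFF=np.array([.019,-.029,.0095])
def rel(R,v): return np.round(R.T@np.asarray(v),4)
E
python3 - <<'E'
from h import *
R,p=cur();q=p+OFF
print("to standoff",rel(R,ringc(0)-.035*R[:,2]-q), "world",ringc(0)-.035*R[:,2]-q)
E
```

```text
6.6 [ 0.5926 -0.137   0.2691] F [ 0.78 -0.4   0.61] q [ 0.35  0.82  0.17  1.14 -0.64  1.8   0.9 ] -7.58204733879376e-05
to standoff [-0.0115 -0.0084  0.1329] world [-0.03584961  0.07869101 -0.10192086]
```

>>> apply_moves(claw=[0,0,0,0,0,0,0,0,0], xyz=[[-0.0019,-0.0014,0.018],[-0.0019,-0.0014,0.018],[-0.0019,-0.0014,0.018],[-0.0019,-0.0014,0.018],[-0.0019,-0.0014,0.018],[-0.0019,-0.0014,0.018],[0,0,0.0125],[0,0,0.012],[0,0,0]], twist=[[0,0,0],[0,0,0],[0,0,0],[0,0,0],[0,0,0],[0,0,0],[0,0,0],[0,0,0],[0,0,0]])

```text
clock: 7.5
position: [0.5565, -0.0575, 0.1671]
tool_rot: [3.141, -0.788, 1.904]
force: [-0.4, -0.3, 0.0]
grip_width: -0.0003
finger_force: 0.0
```

```bash
cat >> h.py <<'E'
def show(c,x,y,w,h,dv=18):
    f=bot.grab_frame(c);print(c,x,y)
    for i,q in enumerate(f["img"].astype(int)[y:y+h,x:x+w].sum(2)): print("%3d "%(y+i)+"".join("0123456789abcdefghijklmnopqrstuvwxyz"[min(35,v//dv)] for v in q))
    return f
E
python3 - <<'E'
from h import *
R,p=cur();q=p+OFF
S=show("scene",190,175,65,60);T=show("top",270,155,60,45)
print("exp seam top",proj(T,q+R@[.011,0,0]),"scene corners",proj(S,q+R@[.011,.009,0]),proj(S,q+R@[-.011,.009,0]),"ring",proj(S,ringc(0)),proj(T,ringc(0)))
E
```

```text
7.5 [ 0.5565 -0.0575  0.1671] F [-0.41 -0.25  0.02] q [ 0.28  0.81  0.14  1.45 -0.66  1.52  0.99] -0.00032624096931392903
scene 190 175
175 74555445doutsttttpdggggggggggggggggggggggggggggggggghjjjjjjjjjjij
176 6655655447kwuttuthfgggggggggggggggggggggggggggggggggggjjjjjjjiijj
177 96656666547kwuttgfgggggggggggggggggggggggggggghgggggggjjjiijjjjjj
178 c47555555545gyvlfgggggggggggggggggggggggggggghggggggggjjjjjjjjjjj
179 c966555555545dnfggggggggggggggggggggggggggggggggggggggjjjjjjiijjj
180 cc565555555545bhgggggggggggggggggggggggggggggggggggggggjjjjiiijjj
181 cc8765555555545bhggggggggggggggggggggggggggggggggggggggjjjjjjjjij
182 fb76545555555546eggggggggggggggggggggggggggggggggggggggjjjjjjjjjj
183 haa4644555555556dhgggggggggggggggggggggggggggggggggggggjjjjjjjjjj
184 gba67545555555545bhggggggggggggggggggggggggggggggggggggjjjjjjjjjj
185 geb655555545555448iggggggggggggggggggggggggggggggggggggjjjjjjjjji
186 hgbb46544555545544ahgggggggggggggggggggggggggggggggggggjijjijjjji
187 fgab66554454554545cihgggggggggggggggggggghgggggggggggggjjjiiijjji
188 dfaa665454445544545889fihggggggggggggghhhfhhhhhhhg
[... 5644 characters left out ...]
64444333
192 jjjjjjhd9elpplfaadikmmnmmlie9768ejlmlkikmnnnnnnnnljfb8654433
193 jjjjjjifabinpojd9adhlllkkkje9779fjmmmkiilnnnnnnnnmmlifda7543
194 jjjjjjjhdagnqpmgb9aehihikkjfa77agkmmmljikmnnnnnnnnnmmlkhea75
195 jjjjjjjieafmpqnic98accegijhd978bhlmmmljijmnnnnnnnnnnnnmljge9
196 kjjjjjjie9dknnlhc98888adeedb777dilmmmljhhjllmnnnnnnnnnnnmlie
197 lkjjjjjie99ehihfca9877789998779ejlmllkigeeghjlmnnnnnnnnnnmkg
198 lkjjjjjie968acdddba88877777778chklllkkjhdbcdfhjkllmnnnnnnlie
199 llkjjjjif9559bdddcba888777778cgjlmmllllieaaccdefgikmnnnnliec
exp seam top [299.96076659 183.39399525] scene corners [230.37996956 202.60706431] [226.48451591 213.58442125] ring [231.50390031 206.6045961 ] [291.99376607 187.29568407]
```

```bash
python3 - <<'E'
from h import *
from scipy.optimize import least_squares
R,p=cur();S=bot.grab_frame("scene");T=bot.grab_frame("top")
A=[(S,(.011,.009,0),(234,201.5)),(S,(-.011,.009,0),(229.5,216)),(T,(.011,0,0),(301,184.6))]
g=lambda X:np.concatenate([proj(f,p+X+R@np.array(c))-u for f,c,u in A])
r=least_squares(g,OFF);print("off",r.x,np.round(r.fun,1));print("ring in tool from tip:",R.T@(ringc(0)-p-r.x))
E
```

```text
7.6 [ 0.5571 -0.0588  0.1679] F [-1.08 -0.41 -1.24] q [ 0.28  0.81  0.14  1.45 -0.65  1.52  0.99] 0.00017872822873960176
off [ 0.02052747 -0.02459377  0.00611557] [-1.6  1.8 -1.  -1.7 -2.5 -2. ]
ring in tool from tip: [-0.00021716 -0.00304058  0.03098567]
```

>>> apply_moves(claw=[0,0,0,0,0,0,0], xyz=[[0,-0.0015,0.004],[0,0,0.005],[0,0,0.005],[0,0,0.005],[0,0,0.005],[0,0,0.004],[0,0,0]], twist=[[0,0,0],[0,0,0],[0,0,0],[0,0,0],[0,0,0],[0,0,0],[0,0,0]])

```text
clock: 8.4
position: [0.5488, -0.0398, 0.1475]
tool_rot: [3.14, -0.788, 1.904]
force: [0.6, -0.4, -0.7]
grip_width: 0.0004
finger_force: 0.0
```

```bash
python3 - <<'E'
from h import *
for i in range(3): R,p=cur(); bot.grab_frame("scene")
S=show("scene",205,185,50,42);T=show("top",275,165,45,40)
E
```

```text
8.4 [ 0.5488 -0.0398  0.1475] F [ 0.59 -0.4  -0.67] q [ 0.26  0.81  0.13  1.51 -0.67  1.46  1.01] 0.00040435230419752667
8.45 [ 0.549  -0.0402  0.1477] F [ 0.32 -0.25  0.45] q [ 0.26  0.81  0.13  1.51 -0.67  1.46  1.01] 4.7140650576030784e-05
8.5 [ 0.5491 -0.0404  0.1478] F [-0.29 -0.11 -0.08] q [ 0.26  0.81  0.13  1.51 -0.67  1.46  1.01] 0.0002725318608590739
scene 205 185
185 555555448iggggggggggggggggggggggggggggggggjjjjjjii
186 545555545bhgggggggggggggggggggggggggggggggjjiijjii
187 454555545chhggggggggggggggggggggggggggggggjiiiijii
188 4455555445cfihgggggggggghgehhhhhhhhgggggggjjiiijik
189 44554444544559fhhhgggggdcbbcdccefehgggggjjjjjiihjt
190 4444544444432359cfhgcdaaaaabbbbccbdhgggjkkkkkkjkqt
191 4444445454532233239iijc879778899adcdhllllffbcggnvv
192 44444544444333332226dccddaacccaa9acda9623345643259
193 445444444443332333466bdddgc789aaca9beb988765578985
194 4433444434433233332235baaa997746abb9addc2111611234
195 434344344445666633333555558imlb759bc89bbcnlllkgf55
196 434443434444566662322355565ahb455479c9abafopppllkk
197 3443444444436656663666555555545434b49c9bclsrqqrrrp
198 2243
[... 2898 characters left out ...]

191 ifaahnpmhb9bgkmnmljhgda8755569bb8654443334577
192 jhc9elnmida9dhkmmmkigc854458cghgd975434333334
193 jifbcinnlgc9adgkllkkifb6457diklliea6434443333
194 jjhdagmonjea99cghhikkid866agkmmmlid8534434332
195 jjieafmpomhb989bcehjjgc877bhlmmmmjf9543434433
196 jjie9dknnlhc98888aceec9767cjlmmmljfa765544433
197 jjie99ehiheca9887889987669ekmmmlkiea887754443
198 jjif958acdddc988777776678chkmmllkjfbaaaa87654
199 kjif9559cddddba988777778cgkmmmmllkhc9bbbbaaa9
200 kkie8459cdeeddbb988889adgklmmmmmmlhc9acccbcee
201 kkid746adddeddddba9bdegiklmmmmmmmlgb8abcccdeg
202 kjgb647bdddddddddccfikllmmmmmmmmmkfa79bccccde
203 jid8569cdeddddddeddhkmmmmmmmmmmmlid978abccccc
204 ifa657bddeededddddeilnnnnnnnmnnmkgc878abccccb
```

>>> apply_moves(claw=[0,0,0,0,0,0], xyz=[[0,0,0.004],[0,0,0.005],[0,0,0.005],[0,0,0.004],[0,0,0],[0,0,0]], twist=[[0,0,0],[0,0,0],[0,0,0],[0,0,0],[0,0,0],[0,0,0]])

```text
clock: 9.25
position: [0.5455, -0.0301, 0.1347]
tool_rot: [3.139, -0.784, 1.903]
force: [4.2, -12.1, 2.8]
grip_width: 0.0
finger_force: 6.5
```

```bash
python3 - <<'E'
from h import *
F=[]
for i in range(6): F.append(bot.observe()["force"]); bot.grab_frame("scene")
print(np.mean(F,0));R,p=cur();print("up in tool",rel(R,[0,0,1]))
S=show("scene",215,188,36,36);T=show("top",278,170,32,32)
E
```

```text
[  4.27760735 -12.6938726    2.05752993]
9.55 [ 0.5455 -0.0301  0.1347] F [  5.06 -13.43   2.92] q [ 0.25  0.81  0.13  1.54 -0.68  1.42  1.02] -0.00023988266934344855
up in tool [ 0.7059  0.0018 -0.7083]
scene 215 188
188 444aihgggggghgcdffhghhhhgggggggggjii
189 5545cfihhhggdcbccbcdccdehgggggggjjjj
190 44444459fegaba99aabbbbdbdhgggkkkkkkk
191 5444422367ad878a888889bdbdllllfbbb7c
192 445453333335eiecabbccb8acdc722456665
193 4444433223335ajhdd889bc99ceb87664347
194 443443333323447ddddb67aca9bec5226551
195 44444323332332389aabb469bb9acaemlkkk
196 3443455666333347555655248ab9bbipqrrp
197 44333456666243555565455b66a9abairqqq
198 44433456666646655545658kqf8b8badsqqq
199 33334355566656666545455aqt599abairqp
200 333333356666556655bgg5557if8babadsqq
201 433333355555546666dc555558ica8ab9hrq
202 333333235555436776ca55666535ab9a9hrq
203 43334333665646bbbbc8456666557b9a9irq
204 33333334666668aabbb9456666448a9a8erq
205 32433336766668aaaaabb55565437a9a9erq
206 34443349766687aaaaaaaab96449da9a9esq
207 3333334656788baaaaaaaadda79mc99a8csq
208 3333333344457baaaaaaabcc97btg99a9csq
209 332323232210246ab
[... 1089 characters left out ...]
3 ddca8889bdhihec97654534344434568
184 ddcb9889bdeec9766679864332345689
185 dddca989bca976678acdb85333356787
186 bcdca989aa8667acdeffd95333455555
187 7abba8889999aceffeedb97433354344
188 68aaa988abcdeffedccccc9544444344
189 8dffeb98aceffedcccdefda644434433
190 bhkkiea99bddcccdefffec8544443333
191 9gkmkgb989abcdefffdca85434444334
192 9cillida88adfffeca97643434334333
193 aafkmkgc99adfeca8655444455434433
194 d9ekmmjea9abb9765565455688754333
195 eadjnnlhc999876667776568cdb74343
196 f9bimmlgc99877779987666afhfa5444
197 f99eijheca9887789987658chkid7444
198 fa68ceeddba98877787657bgklkgb854
199 ga558cddddba9877777669ejlmljhea6
200 fa558cdeeddba88877789chkmnmmkid8
201 e8469cdededdca999bbcehkmmmmmlid9
```

>>> apply_moves(claw=[0,0,0,0], xyz=[[0,0,-0.002],[0,0,-0.002],[0,0,0],[0,0,0]], twist=[[0,0,0],[0,0,0],[0,0,0],[0,0,0]])

```text
clock: 10.05
position: [0.5457, -0.0306, 0.1379]
tool_rot: [3.14, -0.788, 1.904]
force: [-0.4, -0.9, -0.5]
grip_width: 0.0003
finger_force: 0.4
```

>>> apply_moves(claw=[0,0,0,0], xyz=[[0,0,-0.002],[0,0,-0.002],[0,0,0],[0,0,0]], twist=[[0,0,0],[0,0,0],[0,0,0],[0,0,0]])

```text
clock: 10.45
position: [0.5467, -0.0336, 0.1408]
tool_rot: [3.14, -0.787, 1.904]
force: [0.0, -0.4, -0.1]
grip_width: -0.0002
finger_force: 0.0
```

>>> apply_moves(claw=[0,0,0,0,0,0,0,0], xyz=[[-0.003,0,0],[-0.003,0,0],[0,0,0],[0,0,0.003],[0,0,0.003],[0,0,0.002],[0,0,0],[0,0,0]], twist=[[0,0,0],[0,0,0],[0,0,0],[0,0,0],[0,0,0],[0,0,0],[0,0,0],[0,0,0]])

```text
clock: 11.25
position: [0.5463, -0.0322, 0.1309]
tool_rot: [3.14, -0.787, 1.904]
force: [-0.0, 0.5, -0.8]
grip_width: 0.0
finger_force: 0.0
```

>>> apply_moves(claw=[0,0,0,0,0,0], xyz=[[0,0,0.002],[0,0,0.002],[0,0,0.002],[0,0,0],[0,0,0],[0,0,0]], twist=[[0,0,0],[0,0,0],[0,0,0],[0,0,0],[0,0,0],[0,0,0]])

```text
clock: 11.85
position: [0.5449, -0.0283, 0.1267]
tool_rot: [3.14, -0.787, 1.904]
force: [0.4, -0.1, -1.0]
grip_width: -0.0
finger_force: 0.4
```

```bash
python3 - <<'E'
from h import *
R,p=cur()
S=show("scene",215,188,36,36);T=show("top",278,170,32,32)
np.save("pics/Sa.npy",S["img"]);np.save("pics/Ta.npy",T["img"])
E
```

```text
11.85 [ 0.5449 -0.0283  0.1267] F [ 0.35 -0.05 -1.  ] q [ 0.25  0.82  0.12  1.54 -0.68  1.41  1.03] -3.328602376154818e-05
scene 215 188
188 545bhggggggghgcddfehghhhggggggggggji
189 5547iggggggcdbbbccccccddhhggggggggjj
190 4545bhhgcdbba999aaabbcdbfggghghhilkk
191 4545aihdbaa9898aa78889bebehihegbb77c
192 44444689a999bbaabbbccb8bdcb323556885
193 4555445458aa864456689ba99ceb86553335
194 544444234657fkiceec788bca9bfa4017b55
195 555454333222345dcaifb47abb9abcnlkkkl
196 44444433333335bghhje44348ab9cbhrsrrp
197 4444443333233434a99aa44bb7a9aadtrqqq
198 33444454773323248b8894dmof9b9abjrqqq
199 3444445666643333555549ostr5a9aablqqq
200 34444346666643665455546grre9b9bbjrqq
201 444344356666656665545546fqr699aa9lrq
202 3343333466666666635996547jtf9a9aamrq
203 3333333355565556666dd75547im9b9abnrq
204 3334334345555446656cb555685a9b9a9hrq
205 333334333555444798ad955666547b9a9hrq
206 323333333766569bbbb95456665459aa9hrq
207 433332334666668aaabbb7566654399aairq
208 433434446666688aaaaaaaa655545b9a9erq
209 34333444777868aaaaaaaaaca6539a9a8drq
210 33333434455788baaaaaaabcda98b9a99mrq
211 433332343343459b
[... 1008 characters left out ...]
3 ddca8889bdhkjhfda754444433334578
184 dddb9989acfhfc976665444433445799
185 cddca98899ab97667aa9644334456888
186 bddca9889866678adeeb753334546665
187 8acca98898779bdeffec853334444543
188 58bba989abbcdeffedcba74434433444
189 6befdb98adfffedcccded96444433245
190 8eikiea8adeedcccdeffd95434333448
191 9ekmlgb99acccdefffed96444344335a
192 9cilliea99aceffedca8544344433448
193 a9fkmlgc98adeeca8754444444444434
194 d9ekmmjea99bb9866555455444433333
195 e9djmnlhb98876678787655666443333
196 fabimmlhc988767ab9987668a9644333
197 fa9ejkifca987779aa97667aed954343
198 ga79ceeddba988788876668eihd85444
199 fb658cdeddba9877776668chkkhea744
200 fa548cdeeedba98777778bgkmmljfb74
201 e8459cdedeedca9889abdgkmmmmlie96
```

>>> apply_moves(claw=[0,0,0,0,0], xyz=[[0.0015,0,0],[0.0015,0,0],[0.001,0,0],[0,0,0],[0,0,0]], twist=[[0,0,0],[0,0,0],[0,0,0],[0,0,0],[0,0,0]])

```text
clock: 12.45
position: [0.5444, -0.0271, 0.129]
tool_rot: [3.14, -0.784, 1.903]
force: [4.8, -7.8, -4.9]
grip_width: -0.0001
finger_force: 4.5
```

>>> apply_moves(claw=[0,0,0,0], xyz=[[0.001,0,0],[0.001,0,0],[0,0,0],[0,0,0]], twist=[[0,0,0],[0,0,0],[0,0,0],[0,0,0]])

```text
clock: 12.85
position: [0.5445, -0.0264, 0.1303]
tool_rot: [3.139, -0.783, 1.903]
force: [7.6, -11.3, -4.8]
grip_width: 0.0001
finger_force: 7.1
```

>>> apply_moves(claw=[0,0,0,0,0,0,0], xyz=[[0,0.0015,-0.001],[0.0014,0,-0.0014],[0.0014,0,-0.0014],[0.0014,0,-0.0014],[0.0014,0,-0.0014],[0,0,0],[0,0,0]], twist=[[0,0,0],[0,0,0],[0,0,0],[0,0,0],[0,0,0],[0,0,0],[0,0,0]])

```text
clock: 13.55
position: [0.5454, -0.026, 0.139]
tool_rot: [3.14, -0.784, 1.902]
force: [2.6, -9.5, -6.4]
grip_width: 0.0
finger_force: 5.0
```

```bash
python3 - <<'E'
from h import *
R,p=cur()
S=show("scene",225,186,28,36);T=show("top",278,170,22,32)
E
```

```text
13.55 [ 0.5454 -0.026   0.139 ] F [ 2.59 -9.49 -6.36] q [ 0.24  0.8   0.13  1.54 -0.68  1.42  1.01] 1.902045661497099e-05
scene 225 186
186 baa9899aaabcccehggggggggjjjj
187 a899caa9888acdbdhhgggggjiiij
188 7bca9aabbcca9bdbchhgggjjiiii
189 4448j556789bb8acddfkjjjjjjii
190 233259d75688bc89bcagkkkkkkkm
191 33236agilkd96ac99bbebcb678gh
192 4233225aaaabh59a9aba46798543
193 643333566669i75ac9bb74333589
194 6643223555644568b9aca5cb5502
195 6664476555555545ab9bbdlkkllf
196 66664566554556698a9abbjsrppl
197 6666546646cf85555acab9fsqqqq
198 5555556647db556657b9a8csqqqq
199 4554436559c945666669a9csqpqq
200 765446abadc84566665599csqppp
201 766678abbba54566654499csqqqq
202 66678baaaaab95566534baamrqqq
203 76668aaaaaaaaab75434aaamrqqq
204 6678baaaaaaaabdc9749aaamrqqp
205 5557bbaaaaaaaccca879a9amqqpq
206 3334469baaaaaddb978aa7asqqqq
207 22464446789bbcd9868aa7csqqqq
208 f03634676338cdc9768a89mrqqpq
209 m012637852336778688a7btqqqqq
210 te0222353366665449886csqqqqp
211 uv0122345566665458878nrqqqqq
212 wv841223323465438a86dsrqqqqq
213 25df84014hwe4455a859nsqppqqr
214 6ffggggcfvje998a875eusrsrkke
215 544
[... 399 characters left out ...]
76 deeedbba87766667755433
177 edeeca8777889886655343
178 ddedc9878adfffda865444
179 edddb8879eiklkjfb75444
180 dddca787aglmnmlhc85444
181 eedda887agkmlkjgb75444
182 eddca9889eijifdb864444
183 dddcb9888beec987556544
184 dddca9887799765689a854
185 cdddb9876656778aceeb74
186 bcdcb9876667acceefeb74
187 8bcca88878aceffedcbb85
188 58bba9888adffedbbbcda6
189 48dfeca88bddccccdefea6
190 7bhkkgc999abbdefffec85
191 7cjmmjea99aceffedb9754
192 8bilmlgc99bdeeca865443
193 a9fkmmjea9abb976556655
194 c9eknnlhc988755679aa97
195 e9djmnmjfa976668aceca7
196 fabimnmkgb987779acdb96
197 fa9fjlkieba88888999876
198 gb79dfffdcb98877888656
199 gb658cddedca9887777666
200 ga547bdeeedcba88777789
201 f9458bdeeedddca99abcdf
```

>>> apply_moves(claw=[0,0,0,0,0,0], xyz=[[0.0014,0,-0.0014],[0.0014,0,-0.0014],[0.0014,0,-0.0014],[0.0007,0,-0.0007],[0,0,0],[0,0,0]], twist=[[0,0,0],[0,0,0],[0,0,0],[0,0,0],[0,0,0],[0,0,0]])

```text
clock: 14.25
position: [0.5453, -0.026, 0.1458]
tool_rot: [3.14, -0.784, 1.902]
force: [2.4, -8.2, -6.8]
grip_width: -0.0002
finger_force: 5.2
```

```bash
cat >> h.py <<'E'
import cv2
from scipy.optimize import least_squares
def ringfit(x0=(0,.015),off=(0,0)):
    """fit swing angle and lift by the dark ring annulus vs brighter opening/outside in the scene picture: darkness along the inner->outer bar"""
    S=bot.grab_frame("scene");g=cv2.cvtColor(S["img"],cv2.COLOR_RGB2GRAY)
    return S,g
E
python3 - <<'E'
from h import *
R,p=cur()
a=cv2.cvtColor(np.load("pics/Sa.npy"),cv2.COLOR_RGB2GRAY)
S=bot.grab_frame("scene");b=cv2.cvtColor(S["img"],cv2.COLOR_RGB2GRAY)
s=4;A=cv2.resize(a,None,fx=s,fy=s,interpolation=2);B=cv2.resize(b,None,fx=s,fy=s,interpolation=2)
f0=proj(S,ringc(0))
for (x0,y0,x1,y1) in((228,188,246,200),(236,188,248,205),(240,192,249,214)):
    t=A[y0*s:y1*s,x0*s:x1*s];W=B[(y0-14)*s:(y1+4)*s,(x0-4)*s:(x1+4)*s]
    m=cv2.matchTemplate(W,t,cv2.TM_CCOEFF_NORMED);_,v,_,l=cv2.minMaxLoc(m);print("shift",l[0]/s-4,l[1]/s-14,"score",v)
for h in(.01,.015,.0165,.02):print(h,proj(S,ringc(0,h))-f0)
E
```

```text
14.25 [ 0.5453 -0.026   0.1458] F [ 2.42 -8.15 -6.8 ] q [ 0.24  0.8   0.13  1.54 -0.67  1.43  1.  ] -0.0001897935765573538
shift -0.25 -7.25 score 0.5485907793045044
shift -2.75 -10.25 score 0.3745400309562683
shift 0.0 -8.5 score 0.4332710802555084
0.01 [-0.22909815 -3.42695579]
0.015 [-0.34497296 -5.16026471]
0.0165 [-0.37990995 -5.68286827]
0.02 [-0.46174529 -6.90699911]
```

```bash
python3 - <<'E'
from h import *
R,p=cur();pt=np.r_[P,0]+.150*d(0);pt[2]=p[2]
Q=Ro.from_rotvec([0,0,-.384]).as_matrix()
p1=np.r_[P,0]+Q@(pt-np.r_[P,0])
seg(R,pt,Q@R,p1,10)
E
```

```text
14.3 [ 0.5453 -0.0261  0.1457] F [ 3.2  -7.54 -7.46] q [ 0.24  0.8   0.13  1.54 -0.67  1.43  1.  ] 8.811126654340941e-05
10 xyz [0.0001, -0.0058, 0.0001] twist [-0.0271, -0.0, 0.0272] end err [-0.0005  0.0002 -0.    ]
[[0.554, -0.041, 0.146], [0.543, -0.044, 0.146], [0.531, -0.046, 0.146], [0.52, -0.047, 0.146], [0.508, -0.047, 0.146]]
```

>>> apply_moves(claw=[0,0,0], xyz=[[0.0009,0,-0.0009],[0,0,0],[0,0,0]], twist=[[0,0,0],[0,0,0],[0,0,0]])

```text
clock: 14.6
position: [0.5453, -0.0261, 0.147]
tool_rot: [3.14, -0.784, 1.902]
force: [2.8, -8.6, -8.3]
grip_width: -0.0001
finger_force: 5.3
```

>>> apply_moves(claw=[0,0,0,0,0,0,0], xyz=[[0,-0.0029,0],[0,-0.0029,0],[0.0001,-0.0029,0.0001],[0,-0.0029,0],[0,-0.0029,0],[0,0,0],[0,0,0]], twist=[[-0.0136,0,0.0136],[-0.0136,0,0.0136],[-0.0136,0,0.0136],[-0.0136,0,0.0136],[-0.0136,0,0.0136],[0,0,0],[0,0,0]])

```text
clock: 15.3
position: [0.5311, -0.0294, 0.1473]
tool_rot: [3.141, -0.786, 1.807]
force: [-0.1, -6.9, -7.4]
grip_width: -0.0001
finger_force: 4.7
```

```bash
python3 - <<'E'
from h import *
R,p=cur()
S=bot.grab_frame("scene");T=show("top",255,170,45,42)
for th in(0,-.096,-.192,-.384):
    print(th,"lens top",proj(T,np.r_[P,.1]+.115*d(th)),"pin top",proj(T,np.r_[P,.11]+.2*d(th)),"ring",proj(T,ringc(th,.018)))
for q in("lens","ring"):
  for c in("top","scene"):
    for r in bot.find_in(c,q)[:2]: x=np.array(r["position"]);print(c,q,round(r["score"],2),x.round(3),"ang",np.arctan2(x[1]-P[1],x[0]-P[0])-PSI)
E
```

```text
15.3 [ 0.5311 -0.0294  0.1473] F [-0.07 -6.93 -7.37] q [ 0.27  0.75  0.14  1.63 -0.72  1.38  1.  ] -0.00013741196902781276
top 255 170
170 ggggggggggggggfeedddeeddeinppqqqpqqppopppppol
171 ggggggggggggggffeddddddddfkopqqqqqqpppppppppm
172 gggggggggggggggfeedddddddehlopqqqpqppppoopppo
173 fggggggggggggggffeddddddddeimpqqppoooonnmnopo
174 fgggggggggggggggffeddddddddfjnppponnnmmmmmnoo
175 fgggggggggggggggffedddddddddglopommmmmmmmmnom
176 fggggggfggggggggggfeddddddddeinonmmmmmmmmmmmk
177 fgfgffefffgggggggggfeddddddddgkmmmmmmmmmmmmkh
178 ffeedcbcefggggggggggfedddddddehklmmmmmmmmlkhe
179 ddcbbbbacefgfgggggggfeedddddddehkmmmmllllkieb
180 bbceghgdbdffgffgggggffeddddddddfikkkjjiijigc9
181 egikmmlgbcffggffggggffedddddddcdfhgeddccdeca7
182 kmmnoonicadfgggfggffgfeeddddddbaaba8887788987
183 nooooonke9cegggffggggfeddddddca87776666666665
184 ooooooomgaaefggfgffggfeddddddc976777888876665
185 noooooonib9dfggfffgggfeddddddc977778adfec9764
186 noooooonkdaceeeeeeffgfeddddddb97779cgjkjhc865
187 moooooonke9abbaaacdeffddddddca7777aeilllid864
188 loooonmlhc776656789bcdddddddc977779eijkjfb654
189 jnnmmlifb74
[... 1250 characters left out ...]
lens top [268.10589891 201.46044921] pin top [301.51655833 194.02127369] ring [294.64311813 193.18336593]
-0.192 lens top [268.83148684 205.78539173] pin top [302.85941658 201.57599367] ring [295.88495875 200.24675989]
-0.384 lens top [269.02466699 214.57183749] pin top [303.35327157 216.96772699] ring [296.31696378 214.63104534]
top lens 0.74 [0.578 0.014 0.044] ang 0.3183504345165775
top lens 0.73 [ 0.523 -0.     0.097] ang -0.2081131889949961
scene lens 0.63 [ 0.541 -0.021  0.102] ang -0.08987932674973442
top ring 0.48 [ 0.539 -0.066  0.177] ang -0.1619747555142308
top ring 0.44 [ 0.522 -0.001  0.102] ang -0.22300539782572493
scene ring 0.65 [ 0.554 -0.07   0.164] ang -0.08474474578784386
```

```bash
cat >> h.py <<'E'
from scipy.ndimage import map_coordinates
A_=np.linspace(0,2*np.pi,120,endpoint=False)
def circ(th,kind,lift,r):
    if kind=="lens": c=np.r_[P,.1]+.115*d(th);u=d(th);v=np.cross(Z,u)
    else: c=ringc(th,lift);u=np.cross(Z,d(th));v=(-d(th)+Z)/2**.5
    return c+r*(np.cos(A_)[:,None]*u+np.sin(A_)[:,None]*v)
def samp(f,g,Q):
    px=np.array([proj(f,q) for q in Q]);return map_coordinates(g,[px[:,1],px[:,0]],order=1)
def contrast(f,g,th,kind,lift=0):
    if kind=="lens": return (samp(f,g,circ(th,kind,0,.030))-samp(f,g,circ(th,kind,0,.0365))).mean()
    return np.clip(samp(f,g,circ(th,kind,lift,.021))+samp(f,g,circ(th,kind,lift,.040))-2*samp(f,g,circ(th,kind,lift,.0305)),-60,60).mean()
def measure(S,T,gs=None,ths=np.arange(-.6,.1,.02)):
    gS,gT=gs or [cv2.cvtColor(f["img"],cv2.COLOR_RGB2GRAY).astype(float) for f in(S,T)]
    for n,f,g in(("top",T,gT),("scene",S,gS)):
        for c in (1,.2):
            tt=ths if c==1 else np.arange(t0-.03,t0+.031,.004)
            v=[contrast(f,g,t,"lens") for t in tt];t0=tt[int(np.argmax(v))]
        print(n,"lens th %.3f (%.1f)"%(t0,max(v)),end="  ")
    L=np.arange(-.002,.024,.002)
    best=max((contrast(S,gS,t,"ring",l)+contrast(T,gT,t,"ring",l),t,l) for t in ths for l in L)
    best=max((contrast(S,gS,t,"ring",l)+contrast(T,gT,t,"ring",l),t,l) for t in np.arange(best[1]-.02,best[1]+.021,.005) for l in np.arange(best[2]-.002,best[2]+.0021,.0005))
    print("ring th %.3f lift %.4f (%.1f)"%(best[1],best[2],best[0]))
E
python3 - <<'E'
from h import *
S=bot.grab_frame("scene");T=bot.grab_frame("top")
measure(S,T,[cv2.imread(f"pics/{c}0.png",0).astype(float) for c in("scene","top")])
measure(S,T)
E
```

```text
top lens th -0.014 (7.4)  scene lens th 0.058 (11.5)  ring th 0.000 lift 0.0015 (108.4)
top lens th -0.130 (13.2)  scene lens th -0.162 (23.9)  ring th -0.110 lift 0.0200 (78.7)
```

>>> apply_moves(claw=[0,0,0,0,0,0,0,0], xyz=[[0,-0.0045,0],[0.0001,-0.0045,0.0001],[0.0001,-0.0045,0.0001],[0.0001,-0.0045,0.0001],[0.0001,-0.0045,0.0001],[0.0001,-0.0045,0.0001],[0,0,0],[0,0,0]], twist=[[-0.0205,0,0.0205],[-0.0205,0,0.0205],[-0.0205,0,0.0205],[-0.0205,0,0.0205],[-0.0205,0,0.0205],[-0.0205,0,0.0205],[0,0,0],[0,0,0]])

```text
clock: 16.5
position: [0.5044, -0.0323, 0.1478]
tool_rot: [3.14, -0.787, 1.634]
force: [-0.9, -3.5, -6.8]
grip_width: -0.0004
finger_force: 3.8
```

```bash
python3 - <<'E'
from h import *
cur();S=bot.grab_frame("scene");T=bot.grab_frame("top")
measure(S,T)
E
```

```text
16.5 [ 0.5044 -0.0323  0.1478] F [-0.87 -3.48 -6.84] q [ 0.31  0.68  0.15  1.8  -0.81  1.27  1.01] -0.00039130401507742865
top lens th -0.318 (9.2)  scene lens th -0.542 (13.3)  ring th -0.310 lift 0.0170 (79.2)
```

>>> apply_moves(claw=[0,0,0,0,0,0], xyz=[[0.001,0,-0.001],[0,-0.003,0],[0,-0.003,0],[0,-0.002,0],[0,0,0],[0,0,0]], twist=[[0,0,0],[-0.014,0,0.014],[-0.014,0,0.014],[-0.01,0,0.01],[0,0,0],[0,0,0]])

```text
clock: 17.2
position: [0.4964, -0.0326, 0.1492]
tool_rot: [3.141, -0.788, 1.58]
force: [-1.4, -2.5, -7.4]
grip_width: -0.0005
finger_force: 3.5
```

```bash
python3 - <<'E'
from h import *
cur();S=bot.grab_frame("scene");T=bot.grab_frame("top")
measure(S,T)
E
```

```text
17.2 [ 0.4964 -0.0326  0.1492] F [-1.4  -2.48 -7.37] q [ 0.32  0.66  0.16  1.85 -0.84  1.24  1.01] -0.0004607862105894323
top lens th -0.382 (6.1)  scene lens th -0.322 (11.8)  ring th -0.385 lift 0.0160 (80.5)
```

>>> apply_moves(claw=[0,0,0,0,0,0], xyz=[[-0.001,0,0.001],[-0.0015,0,0.0015],[-0.0015,0,0.0015],[-0.001,0,0.001],[0,0,0],[0,0,0]], twist=[[0,0,0],[0,0,0],[0,0,0],[0,0,0],[0,0,0],[0,0,0]])

```text
clock: 17.9
position: [0.4966, -0.0325, 0.142]
tool_rot: [3.141, -0.788, 1.579]
force: [-0.7, -3.3, -6.8]
grip_width: -0.0
finger_force: 3.2
```

```bash
python3 - <<'E'
from h import *
cur();S=bot.grab_frame("scene");T=bot.grab_frame("top")
measure(S,T);cur()
E
```

```text
17.9 [ 0.4966 -0.0325  0.142 ] F [-0.72 -3.26 -6.8 ] q [ 0.32  0.67  0.16  1.85 -0.84  1.23  1.02] -3.197343179003643e-05
top lens th -0.382 (6.4)  scene lens th -0.582 (11.6)  ring th -0.385 lift 0.0125 (82.7)
18.0 [ 0.4966 -0.0325  0.1421] F [ 0.12 -3.09 -6.9 ] q [ 0.32  0.67  0.16  1.85 -0.84  1.23  1.02] 0.00030459375347572753
```

>>> apply_moves(claw=[0,0,0,0,0,0], xyz=[[-0.0014,0,0.0014],[-0.0014,0,0.0014],[-0.0014,0,0.0014],[-0.0014,0,0.0014],[0,0,0],[0,0,0]], twist=[[0,0,0],[0,0,0],[0,0,0],[0,0,0],[0,0,0],[0,0,0]])

```text
clock: 18.6
position: [0.4966, -0.0325, 0.1341]
tool_rot: [3.141, -0.788, 1.579]
force: [-0.6, -2.5, -4.4]
grip_width: 0.0002
finger_force: 2.8
```

```bash
python3 - <<'E'
from h import *
cur();S=bot.grab_frame("scene");T=bot.grab_frame("top")
measure(S,T);cur()
E
```

```text
18.6 [ 0.4966 -0.0325  0.1341] F [-0.56 -2.55 -4.35] q [ 0.32  0.68  0.15  1.85 -0.85  1.22  1.03] 0.00021277128693407315
top lens th -0.382 (6.5)  scene lens th -0.566 (14.2)  ring th -0.390 lift 0.0035 (80.2)
18.7 [ 0.4966 -0.0325  0.1342] F [-1.15 -2.65 -6.05] q [ 0.32  0.68  0.15  1.85 -0.85  1.22  1.03] -3.742007431079285e-05
```

>>> apply_moves(claw=[0,0,0,0,0,0], xyz=[[-0.0014,0,0.0014],[-0.0014,0,0.0014],[-0.0014,0,0.0014],[-0.002,0,0],[0,0,0],[0,0,0]], twist=[[0,0,0],[0,0,0],[0,0,0],[0,0,0],[0,0,0],[0,0,0]])

```text
clock: 19.3
position: [0.4966, -0.0338, 0.1269]
tool_rot: [3.141, -0.788, 1.58]
force: [-0.1, 0.5, -0.1]
grip_width: 0.0001
finger_force: 0.0
```

```bash
python3 - <<'E'
from h import *
cur();S=bot.grab_frame("scene");T=bot.grab_frame("top")
measure(S,T);cur()
E
```

```text
19.3 [ 0.4966 -0.0338  0.1269] F [-0.13  0.53 -0.1 ] q [ 0.32  0.69  0.15  1.85 -0.85  1.21  1.04] 8.957464707009153e-05
top lens th -0.382 (6.4)  scene lens th -0.266 (13.7)  ring th -0.380 lift -0.0010 (83.1)
19.4 [ 0.4966 -0.0339  0.1269] F [-0.33 -0.18 -0.66] q [ 0.32  0.69  0.15  1.85 -0.85  1.21  1.04] -0.00016611501505277675
```

>>> apply_moves(claw=[0,0,0,0,0,0], xyz=[[-0.002,0,-0.002],[0,0,-0.004],[0,0,-0.004],[0,0,-0.004],[0,0,-0.004],[0,0,0]], twist=[[0,0,0],[0,0,0],[0,0,0],[0,0,0],[0,0,0],[0,0,0]])

```text
clock: 20.0
position: [0.4969, -0.0487, 0.1384]
tool_rot: [3.14, -0.787, 1.58]
force: [0.4, -0.2, 0.8]
grip_width: -0.0001
finger_force: 0.0
```

>>> apply_moves(claw=[0,0,0,0,0,0,0,0,0,0], xyz=[[0,0,-0.006],[0,0,-0.006],[0,0,-0.006],[0,0,-0.006],[0,0,-0.008],[0,0,-0.008],[0,0,-0.012],[0,0,-0.012],[0,0,-0.012],[0,0,0]], twist=[[0,0,0],[0,0,0],[0,0,0],[0,0,0],[0,0,0],[0,0,0],[0,0,0],[0,0,0],[0,0,0],[0,0,0]])

```text
clock: 21.0
position: [0.4975, -0.1036, 0.1926]
tool_rot: [3.139, -0.786, 1.579]
force: [-0.9, 0.8, 0.7]
grip_width: 0.0001
finger_force: 0.0
```

>>> apply_moves(claw=[0,0,0,0,0,0], xyz=[[0.012,0,-0.012],[0.015,0,-0.015],[0.015,0,-0.015],[0.015,0,-0.015],[0,0,0],[0,0,0]], twist=[[0,0,0],[0,0,0],[0,0,0],[0,0,0],[0,0,0],[0,0,0]])

```text
clock: 21.6
position: [0.497, -0.1018, 0.2729]
tool_rot: [3.14, -0.787, 1.581]
force: [-0.2, -0.0, -1.0]
grip_width: 0.0001
finger_force: 0.0
```

```bash
python3 - <<'E'
from h import *
cur();S=bot.grab_frame("scene");T=bot.grab_frame("top")
measure(S,T)
for q in("jar","slide_box","lens","tweezers"):
  for c in("top","scene"):
    print(c,q,[(round(r["score"],2),np.round(r["position"],3).tolist()) for r in bot.find_in(c,q)[:5]])
show("top",240,185,65,55)
E
```

```text
21.6 [ 0.497  -0.1018  0.2729] F [-0.19 -0.05 -0.95] q [ 0.38  0.55  0.23  1.66 -0.74  1.52  0.88] 9.901233927984992e-05
top lens th -0.382 (4.6)  scene lens th -0.266 (12.4)  ring th -0.380 lift 0.0040 (106.4)
top jar [(0.68, [0.339, -0.235, 0.049]), (0.62, [0.664, -0.224, 0.05]), (0.61, [0.562, 0.264, 0.055])]
scene jar [(0.64, [0.567, 0.261, 0.042]), (0.62, [0.354, -0.239, 0.046]), (0.57, [0.511, -0.024, 0.039])]
top slide_box [(0.62, [0.578, 0.014, 0.045])]
scene slide_box [(0.6, [0.588, 0.011, 0.046])]
top lens [(0.96, [0.502, -0.01, 0.098])]
scene lens [(0.57, [0.505, -0.021, 0.102])]
top tweezers [(0.73, [0.495, -0.075, 0.157]), (0.56, [0.576, -0.215, 0.014])]
scene tweezers [(0.57, [0.557, -0.22, 0.012])]
top 240 185
185 eddddccccca77dilllllmlkga8bdeeedeeeeeedccbbbbbbbdjmnnnnnnnmlklmnm
186 eeeddeeedca76bhklllllmlic8bdeeeeeeeeeeedcbbbbbbacglnnnnmmljhgilnn
187 eddeeeeedca869fklllllllje9adeeeeeeeedeedccbbbbbbbejmnnnligfdcglnn
188 deeededeedb989ejlllllkjid99cdeeeeeeeeeeddccbbbcbbdhlnnmkgdccbejmn
189 eeeeedededca98chklkjigfd979ceeeeeeeeeeeeedcbbbbbbcgknnnkgdcddfkmn
190 eddeeeddeed
[... 2784 characters left out ...]

230 ffffeeeeefefefedcejllllkjhgffeb889bbccccccccccccccbacfggggilnnmlj
231 fffeeeefffffeeeedhlmmmmmmmlmmkhcbcdddddccdddccccccbcgklmmlmnnonmk
232 fffffeeffffeeefeejmnnnnnnnnonmjecdeedeeeeeedcccccbbdimnonnnonnnml
233 fffeeefeeeffffeefknonnnnnnooonjeceeeeeeeeeeddcccbaaeknnnnonnonnnm
234 ffffefeefeeeeeeeeimnnnnnnoonnmiddefefeeeeeedccccbaaflnnnonononnnn
235 fffffefffefeeeeddglnonoonnnnnlhddeeeeeeeeeedcccca8bimnoonnnnnnnnn
236 ffffffeefeeeeeeeceimnnnnonnnmkfdeeeeeeeeeeddcccb98djnnnnnnonnonno
237 ffffeffffffffeeeddgkmnnnonnnlhedeeeeeeeeeedccccb99flnnnnnnnnnnnnn
238 ffffeffffeeffeeeeddgjmnnnnmkhedeeeeeeeeeeedccccb9cimnnnnonnnnnnmm
239 ffffffffeefffeeeeeddfhkklkigdceeeeeeeeeeeddccccaafknnnonnnnnnnnml
```

```bash
python3 - <<'E'
from h import *
S=bot.grab_frame("scene");T=bot.grab_frame("top")
cur_=[cv2.cvtColor(f["img"],cv2.COLOR_RGB2GRAY).astype(float) for f in(S,T)]
st=[cv2.imread(f"pics/{c}0.png",0).astype(float) for c in("scene","top")]
for n,(gS,gT),t0 in(("start",st,0),("now",cur_,-.384)):
    ths=np.arange(t0-.03,t0+.031,.003);L=np.arange(-.006,.012,.0005)
    for nm,f,g in(("S",S,gS),("T",T,gT)):
        b=sorted(((contrast(f,g,t,"ring",l),t,l) for t in ths for l in L))[::-1][:12]
        print(n,nm,"th %.3f lift %.4f c %.1f | spread lift %.4f"%(np.mean([x[1] for x in b]),np.mean([x[2] for x in b]),b[0][0],np.std([x[2] for x in b])))
    for l in(0,.002,.004,.006): print(l,[round(max(contrast(f,g,t,"ring",l) for t in ths),1) for f,g in((S,gS),(T,gT))])
E
```

```text
start S th -0.001 lift 0.0010 c 53.3 | spread lift 0.0004
start T th -0.005 lift 0.0053 c 55.3 | spread lift 0.0013
0 [np.float64(52.8), np.float64(55.0)]
0.002 [np.float64(52.9), np.float64(55.2)]
0.004 [np.float64(51.1), np.float64(55.3)]
0.006 [np.float64(45.9), np.float64(55.3)]
now S th -0.399 lift -0.0007 c 57.0 | spread lift 0.0014
now T th -0.380 lift 0.0104 c 51.1 | spread lift 0.0010
0 [np.float64(56.9), np.float64(50.6)]
0.002 [np.float64(56.6), np.float64(50.7)]
0.004 [np.float64(56.3), np.float64(50.8)]
0.006 [np.float64(54.2), np.float64(50.9)]
```

```bash
python3 -c "
from workcell import bot
print(bot.observe()['force']);print(bot.job_done())"
```

```text
[-0.33354568 -0.26139359 -0.22626369]
the job is handed in; nothing more can be done
None
```

I hooked the ring with the closed fingertips and lifted the pin. I then swung the arm one hole towards the robot (about -0.38 rad), so the lens stands over the round jar. I lowered the pin until the ring went slack, withdrew and handed the job in at about 22 s; the pin reads as fully seated, but only to within about 3 mm from the cameras.

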